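# Set a microscope light base to dark field at full brightness

### The arm

A 6-joint arm with a two-finger parallel gripper is mounted at the origin on the work surface. World frame = base frame: x ahead of the robot, y to its left, z up, the work surface at z = 0. Lengths are in m, angles in rad, forces in N, time in s.
With the tool pointing down it reaches from about 0.375 to 0.9 m from the base axis. Payload 3.1 kg.
Tool frame: the origin (TCP) lies where the fingers leave the gripper's body, on its centre line; the fingertips stand manip.tip_reach ahead of it and the grasp point (between the pads) lies 54 mm ahead of it (manip.tip_reach is the distance from the TCP to the fingertips, in m); z points along the fingers, y is the direction in which the jaws open and shut (so a half turn about z gives the same grasp; the last joint's range is limited). The gripper opens to 85 mm and grips with 20 to 120 N. Pads are 22 mm wide; open, the fingers measure 114 mm over their backs; the gripper's body (76 mm by 85 mm) begins 54 mm behind the grasp point. The pads swing forward as they close: fully open they stand 13 mm farther back than shut.
Start: joints at [1.089, 0.527, 1.433, -0, 1.181, -0.178], TCP at [0.187, 0.596, 0.304] pointing down, gripper open.
Joint ranges: [-3.08, 3.08], [-0.75, 2.2], [0.22, 2.44], [-1.43, 4.57], [0, 2.65], [-2.85, 2.85]. Speed limits (rad/s): [2.79, 2.79, 3.14, 3.14, 3.14, 3.14].

### API

Orientations are given as a unit quaternion [x, y, z, w].
In Python, from station import manip, cams, order gives the robot as it stands. The module is installed in compiled form; this text tells all that it offers.
- The arm moves only by the tool drive_tool, never from a script. Its arguments are lists of equal length, an entry for each row: "linear": the shift along the tool's x, y, z in mm, a list of three; "rot": the turn, a rotation vector about the tool's x, y, z in degrees, a list of three; "hand": the finger opening in mm, from 0 to 85.4. A call has 1 to 20 rows; each row shifts and turns the pose as measured when the row begins, along the tool's axes as they then stand; what a row does not reach is not made up. A row lasts 1/12 s, in which the tool goes at most 41.7 mm and 7.16 degrees, less where a joint would pass 70% of its speed; a pose out of reach is approached as far as the arm can. A call with a gripper value outside its range is refused whole. The fingers move at their own pace and stop on an object; "force" is the grip in N (left out, the last holds). Time passes only in rows, so rows that do not move let the fingers close. It gives the time, the measured TCP pose, the force and the opening at its end, in the units of the state.
- manip.sense(): the state, without advancing time (a new reading comes with each control period).
- cams.snapshot(name): name is "scene" or "top"; returns the picture (384x512x3 uint8, red, green, blue); there is no depth.
- cams.camera_model(name): a dict with "vfov" (degrees; the focal length in pixels is half the picture's height over the tangent of half this angle, whatever the lens; pixels are square), "cx", "cy" (the principal point, pixels), "rvec" (rotation vector, rad) and "tvec" (3), from world to camera coordinates, as OpenCV has them. Camera axes: x right, y down, z forward; pixel columns grow to the right and rows downward; lengths in m; the calibration is good to about 2 mm. A picture is of the moment at which its call begins. camera_model takes no time and is no camera call.
- order.sign_off(): hands the job in, once; it reports no verdict.
Trained networks look in the newest picture that a camera, given by its name, has taken for a name from the list of things; names that differ only in an ending like _2 or _b are one class to them, and where a whole thing is asked for, a point or a joint stands for the part that bears it (a point fixed in the world has none). Each returns a list of dicts, best first, with "score" (0 to 1); they miss things now and then, are a little off and sometimes report something else, mostly with a low value. They report only what shows in the picture. A call takes as long as a camera call.
- cams.regions_of(label, camera): "pixels" (384x512 bool, what is visible of it) and "rect" ([left, top, right, bottom] in pixels, round what is visible of it).
- cams.spot_point(label, camera): "at" ([column, row] in pixels: a listed point, or the origin of a listed thing).
The state is a dict: "t": time; "q": joint angles; "qd": joint speeds; "tau": joint torques, N m; "tcp_pos": TCP position; "tool_rot": TCP orientation; "force": force on the tool from outside, world axes, zero at the start; "ft_torque": the same for the moment, N m; "finger_gap": opening from 0.0 (shut) to 1.0 (fully open).
Only numpy, scipy, OpenCV 4.12 (cv2) and the standard library are available. Lean on these libraries where they do the work, as an engineer would, in place of code of your own. Each camera call takes 0.05 s, during which the arm holds its last target. There are 200 camera calls.

### The job

The dish on the microscope's light base is to be viewed in dark field at full light. With your fingertips push the tall mode lever on the base's front panel to the right (as you face the panel), past its first click and on to its last stop, and push the low brightness slider beside it fully to the right as well. Only push them, never grip them, and leave the dish and the other things on the bench where they are.

Things in the scene. Friction and masses are not known exactly. Their poses are not given: they have to be found in the camera images.
- light_base: white microscope light base, fixed, 340 mm deep (its x) by 300 mm wide (its y), turned about z by up to 0.35 rad. Origin: centre of its underside, on the bench; x points from the front panel to the column at the back, y to the left as seen facing the front panel, z up. Behind the panel its housing is 78 mm high, with a round glass plate on top; the column stands at x = 138 mm
- front_panel (a point): centre of the front panel's top: a flat, level shelf 56 mm above the bench, from x = -170 to -85 mm in the base's frame, over its whole width; this point is at x = -130 mm, y = 0. Both controls stand in a row along y at x = -130 mm, the low slider in the left half, the tall lever in the right half; both move along the base's -y, to the right
- zoom_tube (a point): centre of the lower end of the upright black zoom tube, 50 mm across (64 mm from 314 mm up), that hangs over the glass plate, 195 mm above the bench; a 55 mm square camera on top of it reaches up to 480 mm
- mode_lever (a joint): travel of the mode lever in m: 0 bright field (left, where it starts), 0.028 first detent (oblique light), 0.056 second and last stop (dark field, right). It snaps into these three places; leaving the start or the first detent takes 5 to 7 N, then it gives way and jumps towards the next place; let go before half-way it springs back
- lever_tab (a point): centre of the mode lever's upright black finger tab, 10 mm thick along the travel, 22 mm deep (base x), 27 mm high from 7 to 34 mm above the front panel, on a thin stem in a slot. The centre lies 20.5 mm above the panel; it moves with the lever, along the base's -y. It is pushed on its left face; fingers pressing on both its left and right faces at once count as gripping
- brightness (a joint): travel of the brightness slider in m: 0 dimmest (left), 0.055 full brightness (right stop). It starts in the left half and stays where it is left; moving it takes 2 to 3 N, no detents
- slider_cap (a point): centre of the brightness slider's black cap, 16 mm thick along the travel, 22 mm deep, from 2 to 17 mm above the front panel, with a white line across its top. The centre lies 9.5 mm above the panel; it moves with the slider, along the base's -y. It is pushed on its left face; fingers pressing on both faces at once count as gripping
- dish: closed clear dish, 59 mm across and 15 mm high, lying on the glass plate under the zoom tube; origin: centre of its underside. To be left alone
- dropper_bottle: brown glass dropper bottle with a rubber bulb, 36 mm across, 90 mm high, standing on the bench in front of the base; origin: centre of its underside. To be left alone
- slide_box: grey box for glass slides, 87 x 102 x 36 mm, on the bench to the left of the base; origin: centre of its underside. To be left alone
- tweezers: steel tweezers, 130 mm long, 8 mm high, lying on the bench to the right of the base; origin: near their middle, on the bench. To be left alone

How it is judged:
By the outcome, as a careful person would: the job done as asked, in the order asked, and still so for the second after the job is handed in, with the robot touching nothing.
It also fails if it takes over 45 s, if anything falls off the work surface, if the arm or the gripper's body presses on something with over 40 N, if the wrist force passes 120 N, or if a joint passes its speed limit or range.

## Working session

There is one attempt and no reset: what is moved stays moved. The work goes in short steps, Python scripts to look and compute and a tool call to move; the robot and the scene stay as the last step left them, time stands still between calls to the robot, and variables do not carry over. Pictures are saved under pics/ and viewed, about 8 in all and at most 12, crops included, and the job is handed in when it is done.

Besides the shell and the picture viewer there is one more tool, called after "Request:" by a JSON object that holds its "api" and its "payload". drive_tool: Moves the arm, as the interface text tells. Its arguments: {"type":"object","properties":{"linear":{"type":"array","items":{"type":"array","items":{"type":"number"}}},"rot":{"type":"array","items":{"type":"array","items":{"type":"number"}}},"hand":{"type":"array","items":{"type":"number"}},"force":{"type":"number"}},"required":["linear","rot","hand"]}

```bash
mkdir -p pics
cat > h.py <<'E'
import numpy as np, cv2
from scipy.spatial.transform import Rotation as R
from station import manip, cams, order
def K(n):
    m=cams.camera_model(n); f=192/np.tan(np.radians(m['vfov'])/2)
    return np.array([[f,0,m['cx']],[0,f,m['cy']],[0,0,1]]),cv2.Rodrigues(np.array(m['rvec'],float))[0],np.array(m['tvec'],float)
def ray(n,p):
    k,r,t=K(n); d=r.T@np.linalg.solve(k,[p[0],p[1],1]); return -r.T@t,d
def onz(n,p,z):
    o,d=ray(n,p); return o+d*(z-o[2])/d[2]
def proj(n,P):
    k,r,t=K(n); q=k@(r@np.asarray(P,float)+t); return q[:2]/q[2]
def snap(n,f):
    im=cams.snapshot(n); cv2.imwrite('pics/'+f,im[:,:,::-1]); return im
E
python3 - <<'E'
from h import *
print(manip.sense(),manip.tip_reach)
H=dict(front_panel=.056,lever_tab=.0765,slider_cap=.0655,light_base=0,dish=.078,dropper_bottle=0,zoom_tube=.195,slide_box=0,tweezers=0)
for n in('scene','top'):
    snap(n,n+'0.png'); k,r,t=K(n); print(n,k[0,0],'cam at',-r.T@t)
    for l,z in H.items():
        for s in cams.spot_point(l,n)[:2]: print(l,round(s['score'],2),np.round(s['at'],1),np.round(onz(n,s['at'],z),4))
E
```

```text
{'t': 0.0, 'q': array([ 1.08850037e+00,  5.28496672e-01,  1.43388816e+00,  2.44688149e-06,
        1.18136965e+00, -1.78493213e-01]), 'qd': array([-0.00241123, -0.00100015, -0.00013802, -0.00127849,  0.00026498,
       -0.00158165]), 'tau': array([ 5.37835632e-06, -4.42350805e+01, -1.78026634e+01, -2.96922262e-04,
        8.52860481e-03,  1.76902478e-05]), 'tcp_pos': array([0.18667917, 0.59589696, 0.30291919]), 'tool_rot': array([ 1.51318255e-01,  9.88484505e-01, -1.02208328e-03, -3.51735639e-04]), 'force': array([0.09957631, 0.43004297, 0.41151393]), 'ft_torque': array([0.04782049, 0.03193969, 0.02360864]), 'finger_gap': 1.0006692598441416} 0.0726
scene 404.9032900400502 cam at [ 0.72876802 -0.75982866  0.75923219]
front_panel 0.83 [228.8 245.3] [ 0.5243 -0.0457  0.056 ]
lever_tab 0.55 [231. 251.] [ 0.54   -0.0847  0.0765]
lever_tab 0.42 [284.9 259.1] [ 0.6701 -0.0897  0.0765]
slider_cap 0.38 [235.  216.9] [0.518  0.0543 0.0655]
light_base 0.57 [284.6 261.1] [ 0.6636 -0.0218  0.    ]
light_base 0.27 [295.7 200.6] [0.6658 0.2399 0.    ]
dish 0.87 [294.9 236.3] [ 0.6851 -0.0091  0.078
[... 186 characters left out ...]
 345.5] [ 0.6582 -0.2699  0.    ]
top 397.819438995553 cam at [0.526114   0.0394214  1.03477592]
front_panel 0.91 [310.6 214.1] [ 0.5332 -0.0371  0.056 ]
front_panel 0.33 [301.6 152.1] [ 0.686  -0.0135  0.056 ]
lever_tab 0.62 [331.4 213.7] [ 0.5348 -0.0851  0.0765]
slider_cap 0.54 [271.7 221.5] [0.5136 0.0576 0.0655]
light_base 0.61 [301.1 167.8] [ 0.6538 -0.0157  0.    ]
dish 0.51 [300.  155.4] [ 0.6743 -0.0086  0.078 ]
dropper_bottle 0.71 [324.  254.9] [ 0.4298 -0.0767  0.    ]
zoom_tube 0.75 [304.2 150.6] [ 0.6666 -0.0115  0.195 ]
slide_box 0.94 [210.  210.1] [0.5395 0.2204 0.    ]
slide_box 0.69 [399.2 163.5] [ 0.6683 -0.2691  0.    ]
tweezers 0.63 [396.9 167.1] [ 0.6588 -0.2632  0.    ]
```

```bash
cd pics; python3 -c "
import cv2,numpy as np
cv2.imwrite('both.png',np.vstack([cv2.imread('scene0.png'),cv2.imread('top0.png')])[:, :])
a=cv2.imread('both.png');print(a.shape)
cv2.imwrite('s1.png',cv2.resize(cv2.imread('scene0.png'),(800,600)));cv2.imwrite('t1.png',cv2.resize(cv2.imread('top0.png'),(800,600)))"
```

```text
(768, 512, 3)
```

View pics/s1.png

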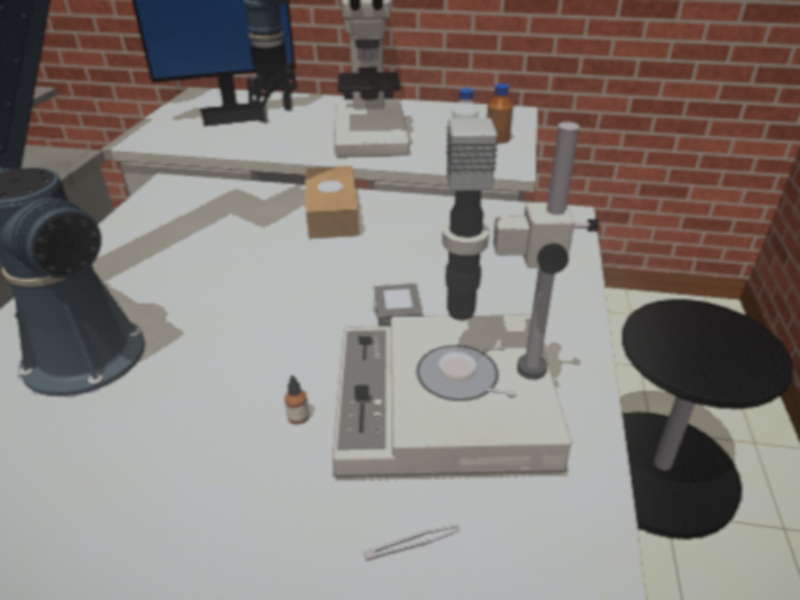

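View pics/t1.png

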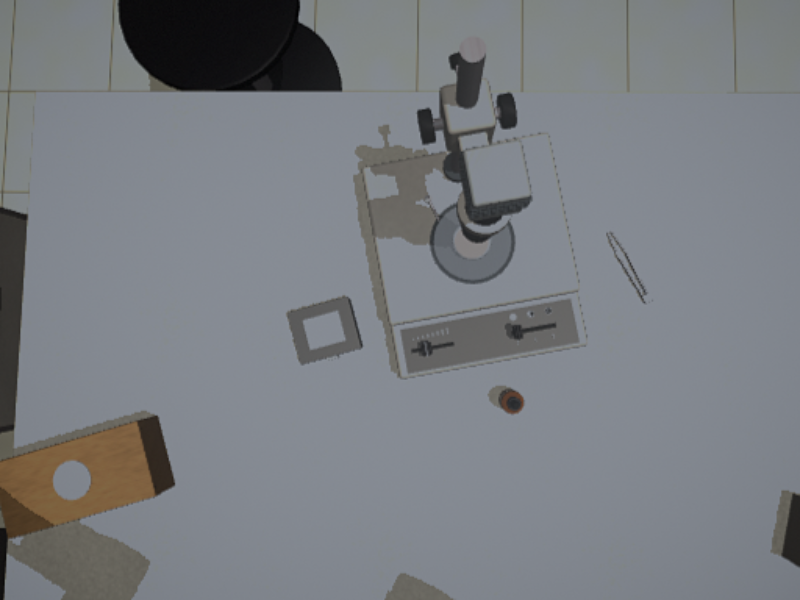

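The scene and top views agree. The base is yawed about +0.17. In the top view the lever tab is near (515,330) and the slider cap near (425,348), both on the 800-px scale, and the dropper bottle is at (511,401). Next I'll refine the pose using an overlay.

```bash
cat >> h.py <<'E'
def base(p,P):  # p: origin x,y,yaw ; P base frame
    c,s=np.cos(p[2]),np.sin(p[2]); return np.array([p[0]+c*P[0]-s*P[1],p[1]+s*P[0]+c*P[1],P[2]])
E
python3 - <<'E'
from h import *
a=.175; p=[.529+.13*np.cos(a),-.041+.13*np.sin(a),a]
L=[[(-.17,-.15,.056),(-.17,.15,.056)],[(-.085,-.15,.078),(-.085,.15,.078)],[(-.17,-.15,.056),(-.085,-.15,.056)],[(-.17,.15,.056),(-.085,.15,.056)],[(-.085,.15,.078),(.17,.15,.078)],[(-.085,-.15,.078),(.17,-.15,.078)],[(-.13,-.12,.056),(-.13,.12,.056)]]
out=[]
for n,(x,y,w,h) in dict(top=(245,185,140,60),scene=(205,195,100,115)).items():
    s=800/w if n=='top' else 5.2
    im=cv2.imread(f'pics/{n}0.png')[y:y+h,x:x+w]; im=cv2.resize(im,None,fx=s,fy=s,interpolation=cv2.INTER_CUBIC)
    for l in L:
        q=[tuple(int(v) for v in (proj(n,base(p,P))-[x,y]+.5)*s) for P in l]; cv2.line(im,q[0],q[1],(0,255,0),1)
    cv2.imwrite(f'pics/c_{n}.png',im); print(n,im.shape,s)
E
```

```text
top (343, 800, 3) 5.714285714285714
scene (598, 520, 3) 5.2
```

View pics/c_top.png

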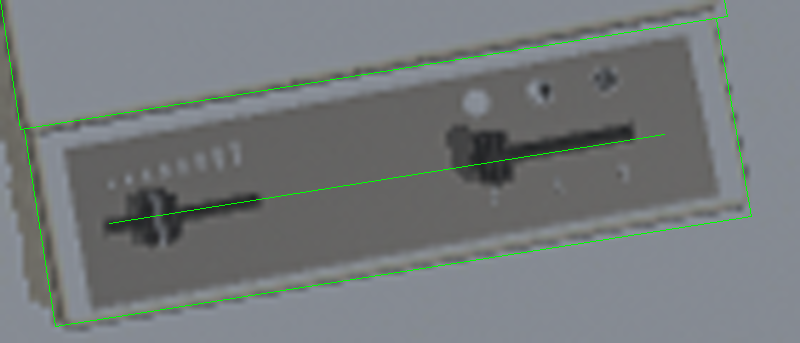

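View pics/c_scene.png

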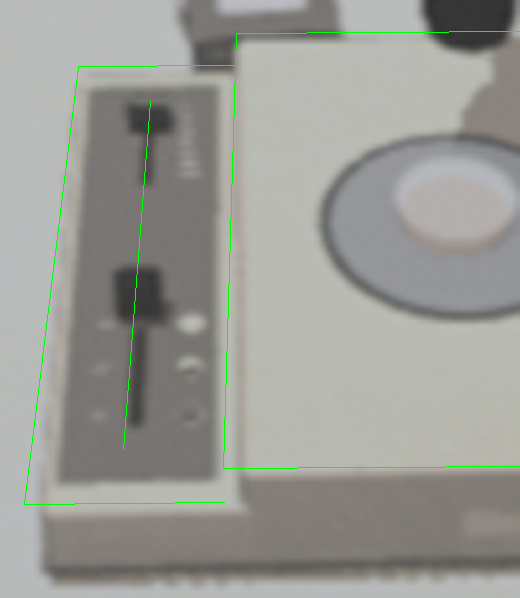

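Run:
```python
from h import *
from scipy.optimize import least_squares
C=[('top',(66,323),(-.17,.15,.056)),('top',(746,207),(-.17,-.15,.056)),('top',(24,130),(-.085,.15,.078)),('top',(720,8),(-.085,-.15,.078)),
('scene',(45,512),(-.17,-.15,.056)),('scene',(82,70),(-.17,.15,.056)),('scene',(228,475),(-.085,-.15,.078)),('scene',(240,38),(-.085,.15,.078))]
cv={'top':(np.array([245,185]),800/140),'scene':(np.array([205,195]),5.2)}
px=lambda n,c:np.array(c)/cv[n][1]+cv[n][0]-.5
f=lambda p,S:np.concatenate([proj(n,base(p,P))-px(n,c) for n,c,P in S])
for S in (C,C[:4],C[4:]):
    r=least_squares(f,[.655,-.018,.175],args=(S,),loss='soft_l1'); print(np.round(r.x,4)); print(np.round(f(r.x,S).reshape(-1,2),1).tolist())
p=least_squares(f,[.655,-.018,.175],args=(C,)).x; print('p',p)
def b(n,c,z):
    w=onz(n,px(n,c),z); c,s=np.cos(p[2]),np.sin(p[2]); d=w[:2]-p[:2]; return np.round([c*d[0]+s*d[1],-s*d[0]+c*d[1]],4)
print('slot right end',b('top',(634,132),.056),b('scene',(137,427),.056))
print('slider slot right end',b('top',(262,199),.056),b('scene',(147,185),.056))
print('slider cap top',b('top',(155,217),.073),b('scene',(150,113),.073))
print('lever tab top',b('top',(487,157),.09),b('scene',(137,280),.09))
```

```text
[ 0.6597 -0.0186  0.1858]
[[-0.9, 0.1], [1.7, -0.2], [0.1, -0.6], [1.7, -0.4], [-2.1, -0.7], [-0.3, -0.2], [1.1, -0.8], [-0.4, -0.6]]
[ 0.6589 -0.0165  0.1882]
[[-1.5, 0.5], [1.0, -0.1], [-0.7, -0.2], [0.9, -0.3]]
[ 0.661  -0.0204  0.1845]
[[-1.9, -0.0], [0.1, 0.2], [1.5, -0.1], [-0.0, -0.2]]
p [ 0.65980165 -0.01773868  0.18808471]
slot right end [-0.131  -0.1057] [-0.1289 -0.1056]
slider slot right end [-0.1322  0.0556] [-0.1306  0.0549]
slider cap top [-0.1318  0.1017] [-0.1297  0.0911]
lever tab top [-0.1305 -0.0379] [-0.1298 -0.0483]
```

```bash
cat >> h.py <<'E'
BP=[.6598,-.018,.187]
def goal(P,tipz):
    "move to put TCP over base point P with tips at height tipz: tool-frame mm shift and rotvec deg; tool y=base x, z down"
    s=manip.sense(); T=R.from_quat(s['tool_rot']); c,n=np.cos(BP[2]),np.sin(BP[2])
    G=R.from_matrix(np.array([[-n,c,0],[c,n,0],[0,0,-1.]]).T.T)
    G=R.from_matrix(np.column_stack([[-n,c,0],[c,n,0],[0,0,-1]]))
    w=base(BP,[*P,tipz+manip.tip_reach]); d=w-s['tcp_pos']
    print('t',round(s['t'],2),'tcp',np.round(s['tcp_pos'],4),'gap',round(s['finger_gap'],3),'F',np.round(s['force'],1),'tip',manip.tip_reach)
    cc=s['tcp_pos'][:2]-BP[:2]; print('tip in base',np.round([c*cc[0]+n*cc[1],-n*cc[0]+c*cc[1],s['tcp_pos'][2]-manip.tip_reach],4))
    print('rot',np.round(np.degrees((T.inv()*G).as_rotvec()),2),'shift now',np.round(T.inv().apply(d)*1e3,1),'shift after rot',np.round(G.inv().apply(d)*1e3,1))
E
python3 -c "
from h import *
goal([-.13,.012],.18)"
```

```text
t 1.0 tcp [0.1869 0.5964 0.3039] gap 1.0 F [-0.7  0.6 -1. ] tip 0.0726
tip in base [-0.3504  0.6916  0.2313]
rot [ 0.   -0.   61.88] shift now [-514.7 -495.5   51.3] shift after rot [-679.6  220.4   51.3]
```

Request:
{"api": "drive_tool", "payload": {"linear": [[0,0,0],[0,0,0],[0,0,0],[0,0,0],[0,0,0],[0,0,0],[0,0,0],[0,0,0],[0,0,0],[0,0,0]], "rot": [[0,0,6.9],[0,0,6.9],[0,0,6.9],[0,0,6.9],[0,0,6.9],[0,0,6.9],[0,0,6.9],[0,0,6.9],[0,0,6.7],[0,0,0]], "hand": [0,0,0,0,0,0,0,0,0,0], "force": 40}}

```text
t: 1.83
tcp_pos: [0.1869, 0.5964, 0.304]
tool_rot: [0.655, 0.756, 0.0, -0.0]
force: [-0.1, 0.2, -0.4]
finger_gap: -0.003
```

Request:
{"api": "drive_tool", "payload": {"linear": [[-34,11,0],[-34,11,0],[-34,11,0],[-34,11,0],[-34,11,0],[-34,11,0],[-34,11,0],[-34,11,0],[-34,11,0],[-34,11,0],[-34,11,0],[-34,11,0],[-34,11,0],[-34,11,0],[-34,11,0],[-34,11,0],[-34,11,0],[-34,11,0],[-34,11,0],[0,0,0]], "rot": [[0,0,0],[0,0,0],[0,0,0],[0,0,0],[0,0,0],[0,0,0],[0,0,0],[0,0,0],[0,0,0],[0,0,0],[0,0,0],[0,0,0],[0,0,0],[0,0,0],[0,0,0],[0,0,0],[0,0,0],[0,0,0],[0,0,0],[0,0,0]], "hand": [0,0,0,0,0,0,0,0,0,0,0,0,0,0,0,0,0,0,0,0]}}

```text
t: 3.5
tcp_pos: [0.5228, -0.0279, 0.3054]
tool_rot: [0.626, 0.78, 0.009, 0.006]
force: [-0.2, 0.0, -0.4]
finger_gap: 0.0
```

```bash
python3 -c "
from h import *
goal([-.13,.012],.11)"
```

```text
t 3.5 tcp [ 0.5228 -0.0279  0.3054] gap 0.0 F [-0.2  0.  -0.4] tip 0.0726
tip in base [-0.1364  0.0158  0.2328]
rot [ 1.2  -0.17  1.84] shift now [ -4.3   3.8 122.9] shift after rot [ -3.8   6.4 122.8]
```

Request:
{"api": "drive_tool", "payload": {"linear": [[0,0,0],[-2,3,30],[-2,3,30],[0,0,30],[0,0,30],[0,0,0]], "rot": [[1.2,-0.2,1.8],[0,0,0],[0,0,0],[0,0,0],[0,0,0],[0,0,0]], "hand": [0,0,0,0,0,0]}}

```text
t: 4.0
tcp_pos: [0.5353, -0.0353, 0.1853]
tool_rot: [0.634, 0.773, 0.002, 0.006]
force: [-1.0, 0.1, -0.7]
finger_gap: 0.001
```

Run:
```python
from h import *
goal([-.13,.012],.066)
ims=[]
for n,(x,y,w,h),k in (('scene',(180,170,130,130),3),('top',(250,180,130,80),3)):
    im=snap(n,n+'1.png')[y:y+h,x:x+w,::-1]; im=cv2.resize(im,None,fx=k,fy=k,interpolation=cv2.INTER_CUBIC)
    T=manip.sense(); tip=T['tcp_pos']+R.from_quat(T['tool_rot']).apply([0,0,manip.tip_reach])
    u=(proj(n,tip)-[x,y]+.5)*k; cv2.circle(im,tuple(int(v) for v in u),3,(0,255,0),1); ims.append(im)
h=max(i.shape[0] for i in ims)
cv2.imwrite('pics/b1.png',np.hstack([cv2.copyMakeBorder(i,0,h-i.shape[0],0,0,0) for i in ims]))
```

```text
t 4.0 tcp [ 0.5353 -0.0353  0.1853] gap 0.001 F [-1.   0.1 -0.7] tip 0.0726
tip in base [-0.1256  0.0062  0.1127]
rot [0.67 0.39 0.57] shift now [ 6.2 -4.9 46.6] shift after rot [ 5.8 -4.4 46.7]
```

View pics/b1.png

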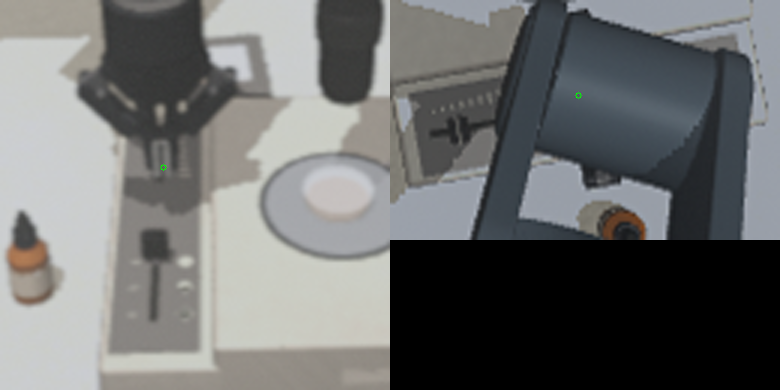

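Request:
{"api": "drive_tool", "payload": {"linear": [[5,-3,10],[1,-1,20],[0,0,15],[0,0,0]], "rot": [[0.7,0.4,0.6],[0,0,0],[0,0,0],[0,0,0]], "hand": [0,0,0,0]}}

```text
t: 4.43
tcp_pos: [0.5371, -0.0302, 0.1503]
tool_rot: [0.638, 0.77, 0.005, 0.01]
force: [-0.6, 0.5, -0.3]
finger_gap: 0.0
```

```bash
python3 -c "
from h import *
goal([-.13,-.015],.067)"
```

```text
t 4.43 tcp [ 0.5371 -0.0302  0.1503] gap 0.0 F [-0.6  0.5 -0.3] tip 0.0726
tip in base [-0.1228  0.0108  0.0777]
rot [1.11 0.51 0.07] shift now [-25.7  -7.4  10.8] shift after rot [-25.8  -7.2  10.7]
```

Request:
{"api": "drive_tool", "payload": {"linear": [[0,-4,0],[0,-3,5],[0,0,5],[-10,0,0],[-10,0,0],[-4,0,0],[0,0,0]], "rot": [[1.1,0.5,0],[0,0,0],[0,0,0],[0,0,0],[0,0,0],[0,0,0],[0,0,0]], "hand": [0,0,0,0,0,0,0]}}

```text
t: 5.02
tcp_pos: [0.5375, -0.0576, 0.1457]
tool_rot: [0.637, 0.771, 0.002, 0.004]
force: [0.4, 0.1, -0.4]
finger_gap: -0.004
```

```bash
python3 -c "
from h import *
goal([-.13,-.084],.067)"
```

```text
t 5.02 tcp [ 0.5375 -0.0576  0.1457] gap -0.004 F [ 0.4  0.1 -0.4] tip 0.0726
tip in base [-0.1276 -0.0162  0.0731]
rot [0.46 0.26 0.2 ] shift now [-67.8  -2.7   6.4] shift after rot [-67.8  -2.4   6.1]
```

Request:
{"api": "drive_tool", "payload": {"linear": [[0,-1,5],[-4,0,1],[-4,0,0],[-4,0,0],[-4,0,0],[-4,0,0]], "rot": [[0.4,0.2,0.2],[0,0,0],[0,0,0],[0,0,0],[0,0,0],[0,0,0]], "hand": [0,0,0,0,0,0]}}

```text
t: 5.52
tcp_pos: [0.5399, -0.0755, 0.1397]
tool_rot: [0.64, 0.768, 0.003, -0.003]
force: [1.4, 5.6, 2.1]
finger_gap: -0.001
```

```bash
python3 -c "
from h import *
goal([-.13,-.084],.068)"
```

```text
t 5.52 tcp [ 0.5399 -0.0755  0.1397] gap -0.001 F [1.4 5.6 2.1] tip 0.0726
tip in base [-0.1285 -0.0342  0.0671]
rot [ 0.03 -0.45 -0.3 ] shift now [-49.8  -1.2  -1.3] shift after rot [-49.8  -1.5  -0.9]
```

Request:
{"api": "drive_tool", "payload": {"linear": [[-4,0,0],[-4,0,0],[-4,0,0],[-4,0,0],[-4,0,0],[-4,0,0],[-4,0,0],[-4,0,0]], "rot": [[0,-0.4,-0.3],[0,0,0],[0,0,0],[0,0,0],[0,0,0],[0,0,0],[0,0,0],[0,0,0]], "hand": [0,0,0,0,0,0,0,0]}}

```text
t: 6.18
tcp_pos: [0.5456, -0.1054, 0.1396]
tool_rot: [0.639, 0.769, 0.003, -0.004]
force: [0.8, 4.0, 2.1]
finger_gap: 0.001
```

```bash
python3 -c "
from h import *
goal([-.13,-.084],.068)"
```

```text
t 6.18 tcp [ 0.5456 -0.1054  0.1396] gap 0.001 F [0.8 4.  2.1] tip 0.0726
tip in base [-0.1284 -0.0647  0.067 ]
rot [-0.   -0.59 -0.18] shift now [-19.3  -1.5  -1.2] shift after rot [-19.3  -1.6  -1. ]
```

Request:
{"api": "drive_tool", "payload": {"linear": [[-4,0,0],[-4,0,0],[-4,0,0],[-4,0,0]], "rot": [[0,-0.5,-0.2],[0,0,0],[0,0,0],[0,0,0]], "hand": [0,0,0,0]}}

```text
t: 6.52
tcp_pos: [0.5486, -0.1228, 0.1393]
tool_rot: [0.638, 0.77, 0.0, -0.001]
force: [0.5, 18.6, 7.5]
finger_gap: 0.001
```

Request:
{"api": "drive_tool", "payload": {"linear": [[-4,0,0],[-2,0,0]], "rot": [[0,0,0],[0,0,0]], "hand": [0,0]}}

```text
t: 6.68
tcp_pos: [0.5488, -0.1234, 0.1395]
tool_rot: [0.641, 0.768, 0.005, -0.007]
force: [0.8, 6.8, 1.8]
finger_gap: 0.001
```

Run:
```python
from h import *
goal([-.13,-.084],.068)
x,y,w,h=180,170,130,130
im=cv2.imread('pics/a.png') if 0 else snap('scene','scene2.png')[:,:,::-1]
cv2.imwrite('pics/b2.png',cv2.resize(im[y:y+h,x:x+w],None,fx=4,fy=4,interpolation=cv2.INTER_CUBIC))
```

```text
t 6.68 tcp [ 0.5488 -0.1234  0.1395] gap 0.001 F [0.8 6.8 1.8] tip 0.0726
tip in base [-0.1287 -0.0829  0.0669]
rot [-0.06 -0.94 -0.42] shift now [-1.1 -1.3 -1.2] shift after rot [-1.1 -1.3 -1.1]
```

View pics/b2.png

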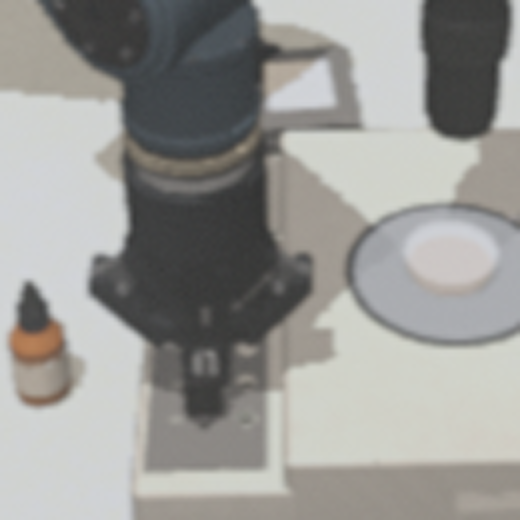

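Pushing gave 18.6 N against the stop, with the tip at base y = −0.083, where the dark-field stop was expected. The picture shows the tab at the last mark, near (205,408). I'll retreat and go to the left of the slider.

Request:
{"api": "drive_tool", "payload": {"linear": [[5,0,0],[5,0,0],[0,0,-20],[0,0,-25],[30,0,0],[30,0,0],[30,0,0],[30,0,0],[30,0,0],[30,0,0],[25,0,0],[0,0,0]], "rot": [[0,-0.5,-0.2],[0,-0.4,-0.2],[0,0,0],[0,0,0],[0,0,0],[0,0,0],[0,0,0],[0,0,0],[0,0,0],[0,0,0],[0,0,0],[0,0,0]], "hand": [0,0,0,0,0,0,0,0,0,0,0,0]}}

```text
t: 7.73
tcp_pos: [0.5099, 0.0887, 0.1852]
tool_rot: [0.64, 0.769, -0.002, 0.006]
force: [0.1, -0.5, -0.1]
finger_gap: -0.002
```

Run:
```python
from h import *
goal([-.13,.142],.061)
for l in('slider_cap','lever_tab'):
  snap('scene','scene3.png'); print(l,[(round(s['score'],2),np.round(s['at'],1)) for s in cams.spot_point(l,'scene')])
x,y,w,h=180,170,130,130
cv2.imwrite('pics/b3.png',cv2.resize(cv2.imread('pics/scene3.png')[y:y+h,x:x+w],None,fx=4,fy=4,interpolation=cv2.INTER_CUBIC))
for Y in(.1,.09,-.098,-.07,-.042): print(Y,proj('scene',base(BP,[-.13,Y,.0655 if Y>0 else .0765])))
```

```text
t 7.73 tcp [0.5099 0.0887 0.1852] gap -0.002 F [ 0.1 -0.5 -0.1] tip 0.0726
tip in base [-0.1274  0.1327  0.1126]
rot [ 0.25  0.75 -0.26] shift now [ 9.9 -2.9 51.5] shift after rot [ 9.3 -2.6 51.6]
slider_cap [(0.6, array([232.9, 217.4]))]
lever_tab [(0.55, array([232.1, 269.2])), (0.31, array([188. , 267.8]))]
0.1 [233.49112603 216.29492219]
0.09 [233.35012156 218.68480566]
-0.098 [230.02488124 267.9783955 ]
-0.07 [230.55883806 259.0968091 ]
-0.042 [231.06792978 250.62881712]
```

View pics/b3.png

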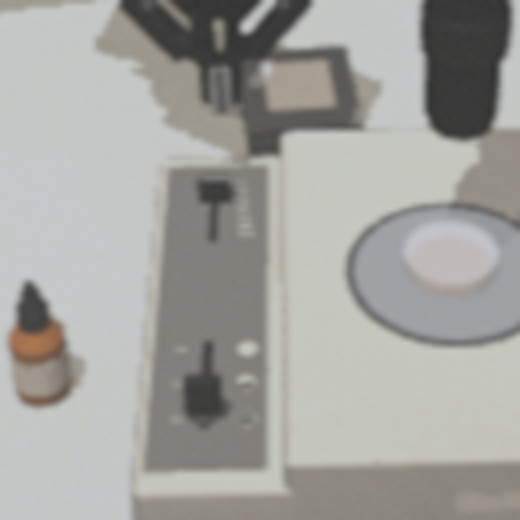

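The lever tab stands at the last mark (205,400), and its slot is empty above it. The slider cap is at (215,190), about base y 0.096. Next I descend to its left.

Request:
{"api": "drive_tool", "payload": {"linear": [[8,-2,0],[2,-1,12],[0,0,14],[0,0,12],[0,0,6],[0,0,0]], "rot": [[0.3,0.7,-0.3],[0,0,0],[0,0,0],[0,0,0],[0,0,0],[0,0,0]], "hand": [0,0,0,0,0,0]}}

```text
t: 8.43
tcp_pos: [0.5107, 0.0886, 0.1407]
tool_rot: [0.643, 0.766, 0.002, 0.002]
force: [-0.8, -0.2, -0.3]
finger_gap: 0.001
```

```bash
python3 -c "
from h import *
goal([-.13,.14],.062)"
```

```text
t 8.43 tcp [0.5107 0.0886 0.1407] gap 0.001 F [-0.8 -0.2 -0.3] tip 0.0726
tip in base [-0.1267  0.1325  0.0681]
rot [ 0.32  0.1  -0.77] shift now [ 7.5 -3.4  6.1] shift after rot [ 7.5 -3.3  6.1]
```

Request:
{"api": "drive_tool", "payload": {"linear": [[0,-3,3],[0,-1,3],[0,0,2],[-4,0,0],[-4,0,0],[-4,0,0]], "rot": [[0.3,0,-0.7],[0,0,0],[0,0,0],[0,0,0],[0,0,0],[0,0,0]], "hand": [0,0,0,0,0,0]}}

```text
t: 8.93
tcp_pos: [0.5095, 0.0744, 0.1332]
tool_rot: [0.638, 0.77, 0.0, 0.001]
force: [0.1, 1.0, -1.9]
finger_gap: -0.001
```

```bash
python3 -c "
from h import *
goal([-.13,.079],.062)"
```

```text
t 8.93 tcp [0.5095 0.0744 0.1332] gap -0.001 F [ 0.1  1.  -1.9] tip 0.0726
tip in base [-0.1305  0.1187  0.0606]
rot [ 0.08  0.09 -0.07] shift now [-39.7   0.5  -1.3] shift after rot [-39.7   0.5  -1.4]
```

Request:
{"api": "drive_tool", "payload": {"linear": [[-4,0,0],[-4,0,-1],[-4,0,0],[-4,0,0],[-4,0,0],[-4,0,0],[-4,0,0],[-4,0,0]], "rot": [[0,0,0],[0,0,0],[0,0,0],[0,0,0],[0,0,0],[0,0,0],[0,0,0],[0,0,0]], "hand": [0,0,0,0,0,0,0,0]}}

```text
t: 9.6
tcp_pos: [0.5157, 0.0406, 0.1346]
tool_rot: [0.639, 0.769, 0.001, 0.0]
force: [1.1, 2.9, -0.8]
finger_gap: 0.0
```

```bash
python3 -c "
from h import *
goal([-.13,.079],.062)"
```

```text
t 9.6 tcp [0.5157 0.0406 0.1346] gap 0.0 F [ 1.1  2.9 -0.8] tip 0.0726
tip in base [-0.1307  0.0844  0.062 ]
rot [ 0.1  -0.04 -0.17] shift now [-5.4  0.7  0. ] shift after rot [-5.4  0.7  0. ]
```

Request:
{"api": "drive_tool", "payload": {"linear": [[-3,0,0],[-3,0,0],[-3,0,0]], "rot": [[0,0,0],[0,0,0],[0,0,0]], "hand": [0,0,0]}}

```text
t: 9.85
tcp_pos: [0.5164, 0.0368, 0.1348]
tool_rot: [0.643, 0.766, 0.005, -0.005]
force: [1.8, 17.2, 0.4]
finger_gap: -0.001
```

Request:
{"api": "drive_tool", "payload": {"linear": [[-3,0,0],[-3,0,0]], "rot": [[0,0,0],[0,0,0]], "hand": [0,0]}}

```text
t: 10.02
tcp_pos: [0.5165, 0.0362, 0.1348]
tool_rot: [0.645, 0.764, 0.009, -0.009]
force: [1.8, 15.1, 1.5]
finger_gap: 0.001
```

```bash
python3 -c "
from h import *
goal([-.13,.079],.062)"
```

```text
t 10.02 tcp [0.5165 0.0362 0.1348] gap 0.001 F [ 1.8 15.1  1.5] tip 0.0726
tip in base [-0.1307  0.0799  0.0622]
rot [ 0.14 -1.41 -1.08] shift now [-0.9  0.7  0.2] shift after rot [-0.9  0.7  0.2]
```

The slider has hit its stop: 15–17 N with no further motion, and the tip is where the right stop should be. I'll retreat and check.

Request:
{"api": "drive_tool", "payload": {"linear": [[3,0,0],[5,0,0],[0,0,-10],[0,0,-25],[0,0,-30],[20,0,-30],[30,0,-20],[30,0,0],[30,0,0],[30,0,0],[30,0,0],[30,0,0],[30,0,0],[30,0,0],[0,0,0],[0,0,0]], "rot": [[0,-0.7,-0.5],[0,-0.7,-0.5],[0,0,0],[0,0,0],[0,0,0],[0,0,0],[0,0,0],[0,0,0],[0,0,0],[0,0,0],[0,0,0],[0,0,0],[0,0,0],[0,0,0],[0,0,0],[0,0,0]], "hand": [0,0,0,0,0,0,0,0,0,0,0,0,0,0,0,0]}}

```text
t: 11.35
tcp_pos: [0.471, 0.3036, 0.2676]
tool_rot: [0.639, 0.769, 0.006, 0.013]
force: [-0.2, 0.6, -0.6]
finger_gap: -0.003
```

Run:
```python
from h import *
s=manip.sense(); print(s['tcp_pos'],s['force'])
H=dict(lever_tab=.0765,slider_cap=.0655,dish=.078,dropper_bottle=0,slide_box=0,tweezers=0)
for n in('scene','top'):
    snap(n,n+'4.png')
    for l,z in H.items():
        for q in cams.spot_point(l,n)[:1]: print(n,l,round(q['score'],2),np.round(q['at'],1),np.round(onz(n,q['at'],z),4))
for Y in(.06,-.098): print(Y,proj('scene',base(BP,[-.13,Y,.0655 if Y>0 else .0765])),proj('top',base(BP,[-.13,Y,.0655 if Y>0 else .0765])))
a=cv2.resize(cv2.imread('pics/scene4.png')[170:300,180:310],None,fx=3,fy=3,interpolation=cv2.INTER_CUBIC)
b=cv2.resize(cv2.imread('pics/top4.png')[150:280,245:375],None,fx=3,fy=3,interpolation=cv2.INTER_CUBIC)
cv2.imwrite('pics/b4.png',np.hstack([a,b]))
```

```text
[0.4710285  0.30362316 0.26755925] [-0.15668833  0.5797413  -0.61769615]
scene lever_tab 0.68 [228.2 246. ] [ 0.5294 -0.0691  0.0765]
scene slider_cap 0.45 [228.7 267.7] [ 0.5442 -0.1281  0.0655]
scene dish 0.75 [293.8 238. ] [ 0.6831 -0.0157  0.078 ]
scene dropper_bottle 0.89 [190.5 268.1] [ 0.4318 -0.086   0.    ]
scene slide_box 0.75 [252.5 201.3] [0.5348 0.2138 0.    ]
scene tweezers 0.88 [265.6 346.1] [ 0.6545 -0.2719  0.    ]
top slider_cap 0.37 [285.9 222.1] [0.5127 0.0231 0.0655]
top dish 0.59 [300.9 155.2] [ 0.6748 -0.0107  0.078 ]
top dropper_bottle 0.64 [324.7 254. ] [ 0.4321 -0.0785  0.    ]
top slide_box 0.96 [208.8 210.1] [0.5395 0.2235 0.    ]
top tweezers 0.43 [398.6 166.4] [ 0.6607 -0.2675  0.    ]
0.06 [232.91421802 226.0729304 ] [288.56159555 218.7658919 ]
-0.098 [230.02488124 267.9783955 ] [353.88327649 207.60287179]
```

View pics/b4.png

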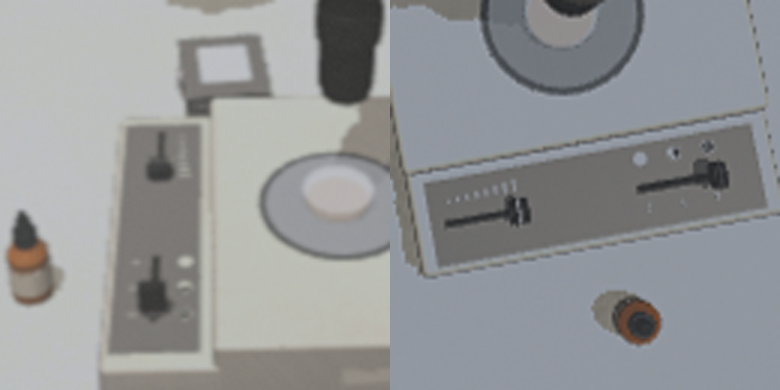

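Both controls now stand at the right ends of their slots: in the top view the slider is at (517,212) and the lever at (715,175), and both slots are empty to the left. The other things haven't moved. The arm is clear.

```bash
python3 -c "
from station import order
print(order.sign_off())"
```

```text
the job is handed in; nothing more can be done
None
```

Both controls are fully to the right, and the job was handed in at about 11.5 s of the 45 s allowed, with the arm well clear of the base.

- **Lever:** I pushed the mode lever first, with the closed fingertips on its left face, past the first click to its last stop. The force there was 18.6 N and the tip stopped moving, where I had estimated the dark-field stop.
- **Slider:** I then pushed the brightness slider from its left face to its right stop, where the force was 15–17 N and it went no further.
- **Final pictures:** Both controls stand at the right ends of their slots, with the slots empty to their left. The dish, bottle, slide box and tweezers measured in their old places to within a few millimetres up to about 1 cm in the scene camera, which is within the networks' scatter.
- **Checks that disagreed:** In the last scene-camera picture the networks mislabelled the controls, calling the lever tab the slider cap and putting the lever tab on bare panel. In the last top-camera picture they did not find the lever at all. For the lever's final place I relied on the pictures, the forces and the tip position. For the slider, the top camera's detection also agreed to within about 1 cm.

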